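# Count to the third gap and push the tin home

## Robot

A 7-joint arm with a two-finger parallel gripper is mounted at the origin on the work surface. World frame = base frame: x ahead of the robot, y to its left, z up, the work surface at z = 0. Lengths are in m, angles in rad, forces in N, time in s.
With the tool pointing down it reaches from about 0.425 to 0.925 m from the base axis. Payload 6.8 kg.
Tool frame: the origin (TCP) lies at the very end of the fingers, on their centre line; the grasp point (between the pads) lies 19 mm behind it (r.grip_depth is the distance from the TCP to the grasp point, in m); z points along the fingers, y is the direction in which the jaws open and shut (so a half turn about z gives the same grasp; the last joint's range is limited). The gripper opens to 85 mm and grips with 20 to 120 N. Pads are 22 mm wide; open, the fingers measure 114 mm over their backs; the gripper's body (76 mm by 85 mm) begins 54 mm behind the grasp point. The pads swing forward as they close: fully open they stand 13 mm farther back than shut.
Start: joints at [1.017, 0.477, 0.022, 1.555, -0.011, 1.109, -0.083], TCP at [0.291, -0.609, 0.231] pointing down, gripper open.
Joint ranges: [-2.96, 2.96], [-0.34, 2.1], [-1.41, 1.46], [0.24, 2.44], [-1.37, 4.51], [0.17, 1.92], [-2.96, 2.96]. Speed limits (rad/s): [2.39, 2.39, 3.14, 3.14, 3.14, 3.14, 3.14].

## Interface

Orientations are given as a rotation vector (axis times angle).
In Python, from bench import status, eyes, workorder, spotter, r gives the robot as it stands.
- The arm moves only by the tool drive_tool, never from a script. Its argument "commands" is a list of rows, each an object of numbers: "rx", "ry", "rz": the turn, a rotation vector about the world's x, y, z normalised to -1 to 1, where 1 is 8 degrees; "tx", "ty", "tz": the shift along the world's x, y, z normalised to -1 to 1, where 1 is 20 mm; "grip": the closure, from -1 (fully open) to 1 (shut). A call has 1 to 10 rows; each row shifts and turns the commanded pose from where the row before left it; what a row does not reach is not made up. A row lasts 1/8 s, in which the tool goes at most 62.5 mm and 10.7 degrees, less where a joint would pass 70% of its speed; a pose out of reach is approached as far as the arm can. A call with a number of a shift or a turn outside -1 to 1 is refused whole. A call with a gripper value outside its range is refused whole. The fingers move at their own pace and stop on an object; "grip_force" is the grip in N (left out, the last holds). Time passes only in rows, so rows that do not move let the fingers close. It gives the time, the measured TCP pose, the force and the opening at its end, in the units of the state.
- status.get_obs(): the state, without advancing time (a new reading comes with each control period).
- eyes.grab_frame(name): name is "side" or "top" or "wrist"; returns a dict with "frame" (400x640x3 uint8, blue, green, red), "range_z" (400x640 float32, m along the optical axis (not along the pixel's ray), 0 where there is no reading), "fx", "fy", "cx", "cy" (pixels), "T" (4x4, takes a point from camera to world coordinates); the wrist camera has in their place "T_tool_cam" (4x4, takes a point from camera to tool coordinates, whose origin is the TCP and whose axes are the flange's). Camera axes: x right, y down, z forward; pixel columns grow to the right and rows downward; lengths in m; the calibration is good to about 2 mm. A picture is of the moment at which its call begins: read the wrist's pose just before it.
- workorder.hand_in(): hands the job in, once; it reports no verdict.
Trained networks look in the newest picture that a camera, given by its name, has taken for a name from the list of things; names that differ only in an ending like _2 or _b are one class to them, and where a whole thing is asked for, a point or a joint stands for the part that bears it (a point fixed in the world has none). Each returns a list of dicts, best first, with "confidence" (0 to 1); they miss things now and then, are a little off and sometimes report something else, mostly with a low value. They report only what shows in the picture. A call takes as long as a camera call. They do not tell look-alikes from the thing itself.
- spotter.boxes_of(camera, target): "position" ([column, row] as shares, 0 to 1, of the picture: columns of its width, rows of its height, amid what is visible of it).
- spotter.masks_of(camera, target): "mask" (400x640 bool, what is visible of it) and "position" ([column, row] as shares, 0 to 1, of the picture: columns of its width, rows of its height, amid what is visible of it).
The state is a dict: "clock": time; "joints": joint angles; "qvel": joint speeds; "tau": joint torques, N m; "tcp_pos": TCP position; "orientation": TCP orientation; "contact_force": force on the tool from outside, world axes, zero at the start; "moment": the same for the moment, N m; "grip_width": finger opening in m.
Only numpy, scipy, OpenCV 4.12 (cv2) and the standard library are available. Lean on these libraries where they do the work, as an engineer would, in place of code of your own. Each camera call takes 0.05 s, during which the arm holds its last target.

## Task

Starting from the end with the blue post, run a fingertip along the top of the rack's green rail to count the gaps, touching the rail over the first, then the second, then the third gap. Then, with the fingers only pushing, slide the loose orange-lidded tin across the counter into that third gap until it is fully home against the back stop, and move clear. Push gently and do not pinch, lift or tip the tin, and leave everything else where it is.

Things in the scene. Friction and masses are not known exactly. Their poses are not given: they have to be found in the camera images.
- rack: white divider rack, fixed, 278 long (y) x 50 deep x 48 high: five dividers 6 thick, four gaps 62 wide named A to D from +y to -y, centres y = 102, 34, -34, -102. No floor. Origin: on the counter, mid-length. x points into the gaps: divider noses (open front, robot side) at x = -25; back stop 18 high, inner face at x = 15. 38 clear under the rail; a tin at home sticks out 12 in front
- tin: the loose tin with the orange lid, 52 diameter, 28 high, about 0.12 kg; aluminium below, pale disc on the lid. It stands on the open counter in front of the rack. Origin: centre of its underside, z up
- post_blue: blue post with a ball top, 68 high, ball 24 across, fixed beside one end of the rack, 156 from the rack's middle; it marks the end from which gaps are counted and may be at either end. Origin: centre of its foot
- post_white: the same post in white, at the other end of the rack
- rail_a: section of the sage-green rail over gap A (leftmost, +y): 58 long (y) x 20 (x) x 10 thick, flat, rigid; the four lie in line along the rack's front with 10 mm notches over the dividers (divider tops 1.5 lower). Origin: centre of its top face, 48 above the counter, at x = -15 in the rack; axes as the rack's
- gap_a (a point): marked spot of gap A (leftmost, +y), on the counter: where the centre of a tin's underside comes to lie when fully home there. Not visible. Same axes as the rack
- rail_b: section of the sage-green rail over gap B (second from the left): 58 long (y) x 20 (x) x 10 thick, flat, rigid; the four lie in line along the rack's front with 10 mm notches over the dividers (divider tops 1.5 lower). Origin: centre of its top face, 48 above the counter, at x = -15 in the rack; axes as the rack's
- gap_b (a point): marked spot of gap B (second from the left), on the counter: where the centre of a tin's underside comes to lie when fully home there. Not visible. Same axes as the rack
- rail_c: section of the sage-green rail over gap C (third from the left): 58 long (y) x 20 (x) x 10 thick, flat, rigid; the four lie in line along the rack's front with 10 mm notches over the dividers (divider tops 1.5 lower). Origin: centre of its top face, 48 above the counter, at x = -15 in the rack; axes as the rack's
- gap_c (a point): marked spot of gap C (third from the left), on the counter: where the centre of a tin's underside comes to lie when fully home there. Not visible. Same axes as the rack
- rail_d: section of the sage-green rail over gap D (rightmost, -y): 58 long (y) x 20 (x) x 10 thick, flat, rigid; the four lie in line along the rack's front with 10 mm notches over the dividers (divider tops 1.5 lower). Origin: centre of its top face, 48 above the counter, at x = -15 in the rack; axes as the rack's
- gap_d (a point): marked spot of gap D (rightmost, -y), on the counter: where the centre of a tin's underside comes to lie when fully home there. Not visible. Same axes as the rack
- tin_grey: tin like the orange one but with a grey lid, stored in gap A; origin centre of underside. Bystander
- tin_green: tin with a green lid, stored in gap D; origin centre of underside. Bystander
- bottle: white bottle with a blue cap, 64 diameter, 190 high, left of the rack; origin centre of underside. Bystander
- jar: glass jar with a green lid, 72 diameter, 100 high, right of the rack; origin centre of underside. Bystander
- brush: wooden-handled brush, 190 long, lying on the counter at the left. Bystander
- soap: cream soap bar 85 x 55 x 28, lying at the right; origin centre of underside. Bystander
- mug: white mug, 76 diameter, 90 high, behind the left end of the rack; origin centre of underside. Bystander
There are look-alikes about, which are no part of the job. Of the things that look like the post_blue, take the one that is farthest from the robot's base at the start.

How it is judged:
By the outcome, as a careful person would: the job done as asked, in the order asked, and still so for the second after the job is handed in, with the robot touching nothing.
It also fails if it takes over 64 s, if anything falls off the work surface, if the arm or the gripper's body presses on something with over 40 N, if the wrist force passes 120 N, or if a joint passes its speed limit or range.

## Working session

There is one attempt and no reset: what is moved stays moved. The work goes in short steps, Python scripts to look and compute and a tool call to move; the robot and the scene stay as the last step left them, time stands still between calls to the robot, and variables do not carry over. Pictures are saved under pics/ and viewed, and the job is handed in when it is done.

Besides the shell and the picture viewer there is one more tool, called after "Call:" by a JSON object that holds its "name" and its "arguments". drive_tool: Moves the arm, as the interface text tells. Scaled input: -1 to 1 covers 20 mm each way for a shift and 8 degrees each way for a turn. Its arguments: {"type":"object","properties":{"commands":{"type":"array","items":{"type":"object","properties":{"rx":{"type":"number"},"ry":{"type":"number"},"rz":{"type":"number"},"tx":{"type":"number"},"ty":{"type":"number"},"tz":{"type":"number"},"grip":{"type":"number"}}}},"grip_force":{"type":"number"}},"required":["commands"]}

```bash
mkdir -p pics; ls; python3 - <<'E'
from bench import status, eyes, workorder, spotter, r
import cv2
s=status.get_obs(); print(s['clock'],s['tcp_pos'],s['orientation'],s['contact_force'],s['grip_width'])
for n in ['side','top']:
    f=eyes.grab_frame(n); cv2.imwrite(f'pics/{n}0.png',f['frame']); print(n,f['fx'],f['cx'],f['cy'],f['T'].round(3).tolist())
    import numpy as np; np.savez(f'{n}0.npz',**f)
    for t in ['post_blue','tin','rack','rail_a','post_white']:
        print(n,t,[(np.round(d['position'],3).tolist(),round(d['confidence'],2)) for d in spotter.boxes_of(n,t)])
E
```

```text
pics
0.0 [ 0.29078382 -0.60849912  0.23032383] [-3.06214749e+00 -6.94148359e-01  7.94046289e-04] [-0.77206225 -1.0301318  -0.65710274] 0.08524059891649337
side 433.94906535613484 316.89291947839973 197.16668051712668 [[-0.801, -0.326, 0.502, -0.046], [-0.598, 0.462, -0.655, 0.777], [-0.018, -0.825, -0.565, 0.758], [0.0, 0.0, 0.0, 1.0]]
side post_blue [([0.432, 0.602], 0.57), ([0.472, 0.616], 0.5)]
side tin [([0.54, 0.521], 0.86), ([0.456, 0.559], 0.38), ([0.479, 0.527], 0.35)]
side rack [([0.478, 0.522], 0.85), ([0.513, 0.49], 0.74)]
side rail_a [([0.487, 0.496], 0.69), ([0.456, 0.56], 0.5), ([0.474, 0.528], 0.45), ([0.505, 0.47], 0.43)]
side post_white [([0.51, 0.432], 0.42)]
top 448.8849169346721 319.3884097669465 200.9298885542778 [[0.001, -0.983, 0.183, 0.385], [-1.0, -0.007, -0.028, 0.011], [0.029, -0.182, -0.983, 1.209], [0.0, 0.0, 0.0, 1.0]]
top post_blue [([0.488, 0.505], 0.68), ([0.398, 0.516], 0.52), ([0.404, 0.606], 0.41)]
top tin [([0.542, 0.592], 0.76)]
top rack [([0.49, 0.497], 0.8)]
top rail_a [([0.466, 0.517], 0.72), ([0.51, 0.51], 0.61), ([0.432, 0.53], 0.57), ([0.548, 0.504], 0.47), ([0.356, 0.367], 0.35)]
top post_white []
```

View pics/top0.png

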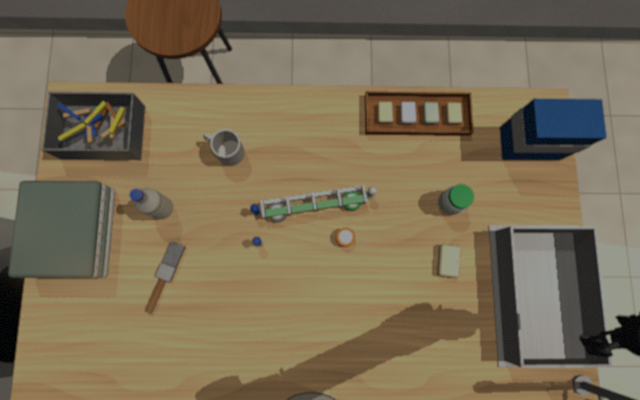

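View pics/side0.png

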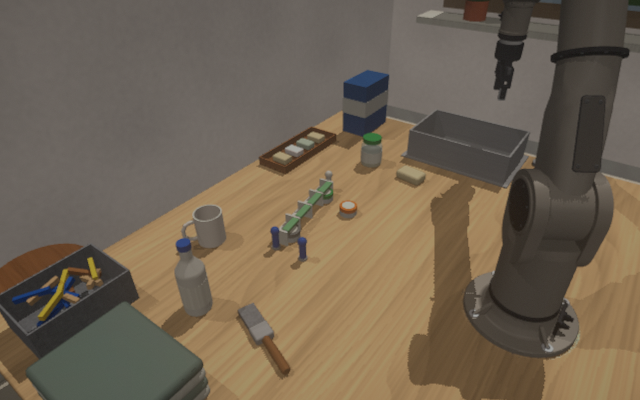

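```bash
python3 - <<'E'
import cv2
a=cv2.imread('pics/top0.png')[130:300,200:400]; cv2.imwrite('pics/top0z.png',cv2.resize(a,None,fx=3.5,fy=3.5,interpolation=2))
a=cv2.imread('pics/side0.png')[140:290,230:410]; cv2.imwrite('pics/side0z.png',cv2.resize(a,None,fx=4,fy=4,interpolation=2))
E
```

```text
(no output)
```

View pics/top0z.png

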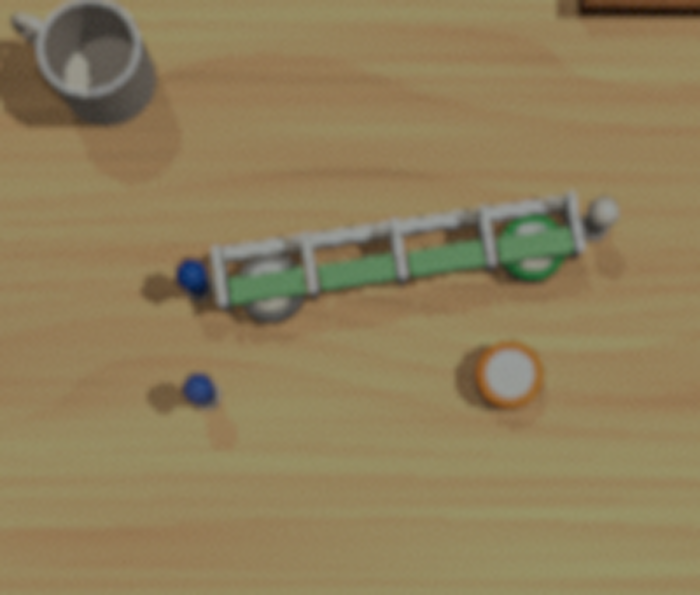

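View pics/side0z.png

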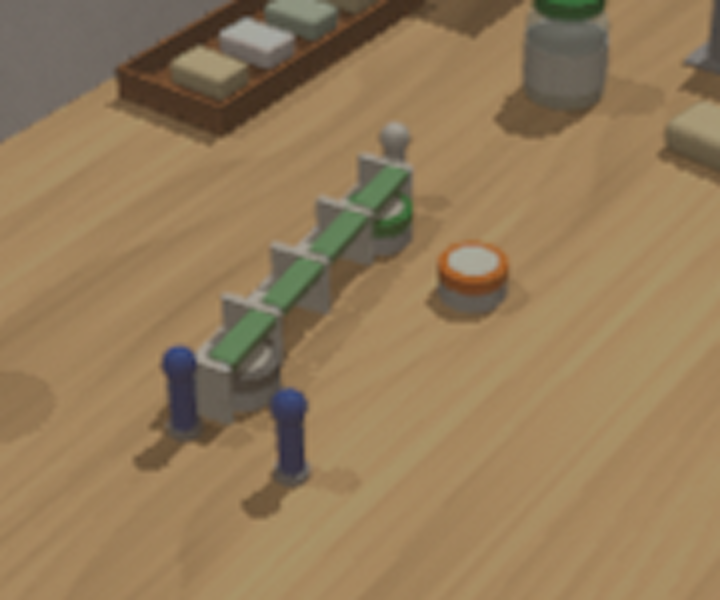

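The top view shows the true blue post beside the rack's left (+y) end at about (256,209). The nearer blue post at (257,241) is the look-alike. The white post is at (372,190) and the tin at (345,237). Counting from the left gives A, B, C, so the third gap is C. Next I'll measure the poses.

```bash
cat > h.py <<'E'
import numpy as np, cv2
def pts(f,mask,z=None):
    """world points of mask; if z given intersect rays with plane z, else by depth"""
    v,u=np.nonzero(mask); T=f['T']
    d=np.stack([(u-f['cx'])/f['fx'],(v-f['cy'])/f['fy'],np.ones(len(u))],1)
    w=d@T[:3,:3].T
    if z is None:
        k=f['range_z'][v,u]; ok=k>0; return (w*k[:,None]+T[:3,3])[ok]
    k=(z-T[2,3])/w[:,2]; return w*k[:,None]+T[:3,3]
E
python3 - <<'E'
from h import *
for n in ['top','side']:
    f=dict(np.load(f'{n}0.npz')); h=cv2.cvtColor(f['frame'],cv2.COLOR_BGR2HSV)
    H,S,V=[h[...,i].astype(int) for i in range(3)]
    P=lambda m,z=None:pts(f,m,z)
    roi=np.zeros(H.shape,bool)
    if n=='top': roi[170:260,240:390]=1
    else: roi[160:270,255:370]=1
    g=roi&(H>45)&(H<85)&(S>60)
    p=P(g); p0=p; c=P(g,.048)
    print(n,'green n',g.sum(),'z med',np.median(p0[:,2]))
    # keep those with height near .048
    keep=abs(p0[:,2]-np.median(p0[:,2]))<.006
    cc=(c if len(c)==len(p0) else p0)[keep][:,:2]
    (cx,cy),(w,hh),a=cv2.minAreaRect((cc*1000).astype(np.float32)); print('rail rect',cx,cy,w,hh,a)
    q=cc-cc.mean(0); vv=np.linalg.svd(q,full_matrices=False)[2][0]; print('mean',cc.mean(0),'dir',np.degrees(np.arctan2(vv[1],vv[0])))
    o=roi&(H<14)&(S>130)&(V>80); 
    k,l,st,ce=cv2.connectedComponentsWithStats(o.astype(np.uint8)); i=1+np.argmax(st[1:,4])
    m=l==i; hull=cv2.convexHull(np.argwhere(m)[:,::-1].astype(np.int32)); fm=np.zeros(H.shape,np.uint8); cv2.fillConvexPoly(fm,hull,1)
    p=P(fm>0); c=P(fm>0,.028); print('tin depth',np.median(p,0),'plane',c.mean(0),'ext',np.ptp(c[:,:2],axis=0))
    b=roi&(H>105)&(H<130)&(S>120)
    k,l,st,ce=cv2.connectedComponentsWithStats(b.astype(np.uint8))
    for i in range(1,k):
        if st[i,4]>15: print('blue',st[i,4],ce[i],np.median(P(l==i),0))
E
```

```text
top green n 713 z med 0.04747020000597679
rail rect 589.4259033203125 -8.237472534179688 20.449159622192383 259.1504211425781 9.280630111694336
mean [ 0.588738   -0.00914449] dir -80.72736130508592
tin depth [ 0.49968136 -0.06822081  0.0013322 ] plane [ 0.49714578 -0.06646779  0.028     ] ext [0. 0.]
blue 52 [254.76923077 208.75      ] [0.57554833 0.14487429 0.06397441]
blue 33 [256.57575758 240.57575758] [0.49295444 0.13707874 0.0660813 ]
side green n 358 z med 0.04640608112037459
rail rect 586.2877197265625 -7.0927581787109375 21.91405487060547 260.8525390625 9.215547561645508
mean [0.58330938 0.0038717 ] dir -81.02600360936238
tin depth [ 0.4982832  -0.07872043  0.02598594] plane [ 0.49775456 -0.07500173  0.028     ] ext [0.05243209 0.04486622]
```

```bash
python3 - <<'E'
from h import *
f=dict(np.load('top0.npz'))
from numpy import *
m=zeros((400,640),bool); m[237,345]=1
print('tin top by px',pts(f,m,.028)+0, pts(f,m))
th=radians(9.2); R=array([[cos(th),-sin(th)],[sin(th),cos(th)]])
rail=array([.5878,-.0077]); o=rail+R@[.015,0]
print('origin',o)
for n,y in zip('ABCD',[.102,.034,-.034,-.102]): print(n,'rail',o+R@[-.015,y],'home',o+R@[-.011,y])
for y in (.156,-.156): print('post',o+R@[0,y])
t=array([.4977,-.0745]); print('tin in rack',R.T@(t-o))
# tin edges in both views
for n in ['top','side']:
    f=dict(load(n+'0.npz')); im=f['frame']
    h=cv2.cvtColor(im,cv2.COLOR_BGR2HSV); y0,x0=(220,325) if n=='top' else (195,335)
    o_=((h[...,0]<14)&(h[...,1]>110)&(h[...,2]>60)); mm=zeros((400,640),bool); mm[y0:y0+35,x0:x0+35]=o_[y0:y0+35,x0:x0+35]
    c=pts(f,mm,.026); (q,s,a)=cv2.minAreaRect((c[:,:2]*1000).astype(float32)); print(n,mm.sum(),q,s,cv2.minEnclosingCircle((c[:,:2]*1000).astype(float32)))
E
```

```text
tin top by px [[ 0.50782116 -0.0903452   0.028     ]] [[ 0.50784252 -0.09036283  0.02779488]]
origin [ 0.60260704 -0.00530178]
A rail [0.57149212 0.0929879 ] home [0.57544066 0.09362742]
B rail [0.58236404 0.02586263] home [0.58631258 0.02650216]
C rail [ 0.59323596 -0.04126263] home [ 0.59718451 -0.04062311]
D rail [ 0.60410788 -0.1083879 ] home [ 0.60805643 -0.10774837]
post [0.57766558 0.14869148]
post [ 0.62754851 -0.15929504]
tin in rack [-0.11462104 -0.05153541]
top 3 (509.2391052246094, -75.1985855102539) (12.327316284179688, 43.274234771728516) ((508.0600891113281, -81.24844360351562), 21.63721466064453)
side 89 (501.22509765625, -83.0209732055664) (46.16543960571289, 59.52370071411133) ((502.34332275390625, -82.26012420654297), 30.72049331665039)
```

```bash
python3 - <<'E'
from h import *
for n in ['top','side']:
    f=dict(np.load(n+'0.npz')); m=np.zeros((400,640),bool)
    y0,x0=(220,325) if n=='top' else (190,330)
    m[y0:y0+40,x0:x0+40]=1
    p=pts(f,m); k=(p[:,2]>.021)&(p[:,2]<.034)&(abs(p[:,0]-.505)<.05)&(abs(p[:,1]+.085)<.04); q=p[k]
    print(n,k.sum(),np.median(q,0),q.min(0),q.max(0),cv2.minEnclosingCircle((q[:,:2]*1000).astype(np.float32)))
E
```

```text
top 298 [ 0.51027669 -0.09040291  0.02815988] [ 0.48668939 -0.11738666  0.02166571] [ 0.53489157 -0.0665981   0.03390015] ((510.88409423828125, -91.48812103271484), 25.899425506591797)
side 166 [ 0.50414644 -0.08485369  0.02653661] [ 0.48203425 -0.11268597  0.02130408] [ 0.53182908 -0.05987824  0.03106538] ((506.5850524902344, -86.25196838378906), 27.27158546447754)
```

Call:
{"name": "drive_tool", "arguments": {"commands": [{"tx":0.36,"ty":1,"tz":0.2,"rz":-0.5,"grip":1},{"tx":0.36,"ty":1,"tz":0.2,"rz":-0.5,"grip":1},{"tx":0.36,"ty":1,"tz":0.2,"rz":-0.5,"grip":1},{"tx":0.36,"ty":1,"tz":0.2,"rz":-0.54,"grip":1},{"tx":0.36,"ty":1,"tz":0.2,"grip":1},{"tx":0.36,"ty":1,"tz":0.2,"grip":1},{"tx":0.36,"ty":1,"tz":0.2,"grip":1},{"tx":0.36,"ty":1,"tz":0.2,"grip":1},{"tx":0.36,"ty":1,"tz":0.2,"grip":1},{"tx":0.36,"ty":1,"tz":0.2,"grip":1}], "grip_force": 30}}

```text
validation failed for argument at $.co...
```

Call:
{"name": "drive_tool", "arguments": {"commands": [{"tx":0.36,"ty":1,"tz":0.2,"grip":1},{"tx":0.36,"ty":1,"tz":0.2,"grip":1},{"tx":0.36,"ty":1,"tz":0.2,"grip":1},{"tx":0.36,"ty":1,"tz":0.2,"grip":1},{"tx":0.36,"ty":1,"tz":0.2,"grip":1},{"tx":0.36,"ty":1,"grip":1},{"tx":0.36,"ty":1,"grip":1},{"tx":0.36,"ty":1,"grip":1},{"tx":0.36,"ty":1,"grip":1},{"tx":0.36,"ty":1,"grip":1}]}}

```text
validation failed for argument at $.co...
```

Call:
{"name": "drive_tool", "arguments": {"commands": [{"tx":0.36,"ty":1,"grip":1},{"tx":0.36,"ty":1,"grip":1},{"tx":0.36,"ty":1,"grip":1},{"tx":0.36,"ty":1,"grip":1},{"tx":0.36,"ty":1,"grip":1},{"tx":0.36,"ty":1,"grip":1},{"tx":0.36,"ty":1,"grip":1},{"tx":0.36,"ty":1,"grip":1},{"grip":1},{"grip":1}]}}

```text
validation failed for argument at $.co...
```

```bash
cat >> h.py <<'E'
def wgrab(name):
    from bench import status, eyes
    from scipy.spatial.transform import Rotation as Ro
    s=status.get_obs(); f=eyes.grab_frame('wrist')
    T=np.eye(4); T[:3,:3]=Ro.from_rotvec(s['orientation']).as_matrix(); T[:3,3]=s['tcp_pos']
    f['T']=T@f['T_tool_cam']; cv2.imwrite(f'pics/{name}.png',f['frame']); np.savez(name+'.npz',**f)
    print(s['clock'],s['tcp_pos'].round(4),s['orientation'].round(3),'F',s['contact_force'].round(2),s['grip_width']); return f
E
python3 - <<'E'
from h import *
f=wgrab('w1'); print(f['T'].round(3))
E
```

```text
0.6 [ 0.2911 -0.609   0.2313] [3.064 0.694 0.   ] F [-0.25  0.34 -0.5 ] 0.08503156381286468
[[ 0.431 -0.86  -0.273  0.361]
 [-0.902 -0.411 -0.131 -0.575]
 [ 0.001  0.303 -0.953  0.374]
 [ 0.     0.     0.     1.   ]]
```

View pics/w1.png

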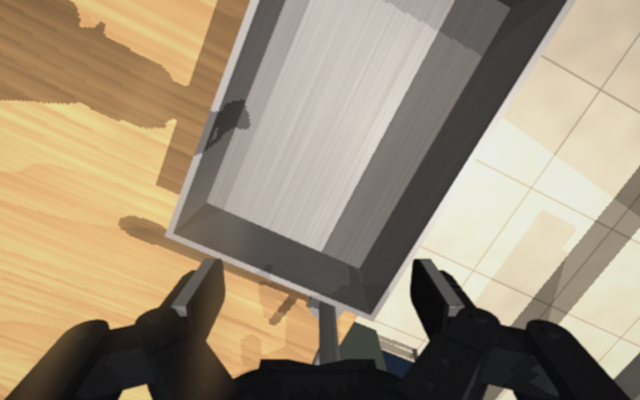

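The moves were refused and the arm hasn't moved. I'll try a single row with every field filled in.

Call:
{"name": "drive_tool", "arguments": {"commands": [{"tx":0.36,"ty":1.0,"tz":0.2,"rx":0.0,"ry":0.0,"rz":-0.5,"grip":1.0}], "grip_force": 30}}

```text
clock: 0.78
tcp_pos: [0.2969, -0.5899, 0.2349]
orientation: [3.087, 0.581, -0.002]
contact_force: [0.9, 0.8, -0.1]
grip_width: 0.0696
```

Call:
{"name": "drive_tool", "arguments": {"commands": [{"tx":0.36,"ty":1.0,"tz":0.2,"rx":0.0,"ry":0.0,"rz":-0.5,"grip":1.0},{"tx":0.36,"ty":1.0,"tz":0.2,"rx":0.0,"ry":0.0,"rz":-0.5,"grip":1.0},{"tx":0.36,"ty":1.0,"tz":0.2,"rx":0.0,"ry":0.0,"rz":-0.54,"grip":1.0},{"tx":0.36,"ty":1.0,"tz":0.2,"rx":0.0,"ry":0.0,"rz":0.0,"grip":1.0},{"tx":0.36,"ty":1.0,"tz":0.2,"rx":0.0,"ry":0.0,"rz":0.0,"grip":1.0},{"tx":0.36,"ty":1.0,"tz":0.2,"rx":0.0,"ry":0.0,"rz":0.0,"grip":1.0},{"tx":0.36,"ty":1.0,"tz":0.2,"rx":0.0,"ry":0.0,"rz":0.0,"grip":1.0},{"tx":0.36,"ty":1.0,"tz":0.2,"rx":0.0,"ry":0.0,"rz":0.0,"grip":1.0},{"tx":0.36,"ty":1.0,"tz":0.2,"rx":0.0,"ry":0.0,"rz":0.0,"grip":1.0},{"tx":0.36,"ty":1.0,"tz":0.2,"rx":0.0,"ry":0.0,"rz":0.0,"grip":1.0}]}}

```text
clock: 2.02
tcp_pos: [0.3707, -0.3877, 0.2756]
orientation: [3.131, 0.253, 0.0]
contact_force: [0.1, -0.1, -0.1]
grip_width: -0.0001
```

Call:
{"name": "drive_tool", "arguments": {"commands": [{"tx":0.36,"ty":1.0,"tz":0.2,"rx":0.0,"ry":0.0,"rz":0.0,"grip":1.0},{"tx":0.36,"ty":1.0,"tz":0.2,"rx":0.0,"ry":0.0,"rz":0.0,"grip":1.0},{"tx":0.36,"ty":1.0,"tz":0.2,"rx":0.0,"ry":0.0,"rz":0.0,"grip":1.0},{"tx":0.36,"ty":1.0,"tz":0.2,"rx":0.0,"ry":0.0,"rz":0.0,"grip":1.0},{"tx":0.36,"ty":1.0,"tz":0.0,"rx":0.0,"ry":0.0,"rz":0.0,"grip":1.0},{"tx":0.36,"ty":1.0,"tz":0.0,"rx":0.0,"ry":0.0,"rz":0.0,"grip":1.0},{"tx":0.36,"ty":1.0,"tz":0.0,"rx":0.0,"ry":0.0,"rz":0.0,"grip":1.0},{"tx":0.36,"ty":1.0,"tz":0.0,"rx":0.0,"ry":0.0,"rz":0.0,"grip":1.0},{"tx":0.36,"ty":1.0,"tz":0.0,"rx":0.0,"ry":0.0,"rz":0.0,"grip":1.0},{"tx":0.36,"ty":1.0,"tz":0.0,"rx":0.0,"ry":0.0,"rz":0.0,"grip":1.0}]}}

```text
clock: 3.28
tcp_pos: [0.4423, -0.1878, 0.2915]
orientation: [3.131, 0.253, 0.0]
contact_force: [0.1, -0.7, 0.4]
grip_width: 0.0001
```

Call:
{"name": "drive_tool", "arguments": {"commands": [{"tx":0.36,"ty":1.0,"tz":0.0,"rx":0.0,"ry":0.0,"rz":0.0,"grip":1.0},{"tx":0.36,"ty":1.0,"tz":0.0,"rx":0.0,"ry":0.0,"rz":0.0,"grip":1.0},{"tx":0.36,"ty":1.0,"tz":0.0,"rx":0.0,"ry":0.0,"rz":0.0,"grip":1.0},{"tx":0.36,"ty":1.0,"tz":0.0,"rx":0.0,"ry":0.0,"rz":0.0,"grip":1.0},{"tx":0.36,"ty":1.0,"tz":0.0,"rx":0.0,"ry":0.0,"rz":0.0,"grip":1.0},{"tx":0.36,"ty":1.0,"tz":0.0,"rx":0.0,"ry":0.0,"rz":0.0,"grip":1.0},{"tx":0.36,"ty":1.0,"tz":0.0,"rx":0.0,"ry":0.0,"rz":0.0,"grip":1.0},{"tx":0.0,"ty":0.0,"tz":0.0,"rx":0.0,"ry":0.0,"rz":0.0,"grip":1.0},{"tx":0.0,"ty":0.0,"tz":0.0,"rx":0.0,"ry":0.0,"rz":0.0,"grip":1.0}]}}

```text
clock: 4.4
tcp_pos: [0.4922, -0.0497, 0.2913]
orientation: [3.131, 0.252, -0.0]
contact_force: [-0.3, 0.0, -0.2]
grip_width: 0.0001
```

```bash
python3 - <<'E'
from h import *
f=wgrab('w2'); print(f['T'].round(3))
E
```

```text
4.4 [ 0.4922 -0.0497  0.2913] [ 3.131  0.252 -0.   ] F [-0.3   0.03 -0.18] 6.588624863780736e-05
[[ 0.16  -0.941 -0.299  0.569]
 [-0.987 -0.152 -0.05  -0.037]
 [ 0.002  0.303 -0.953  0.434]
 [ 0.     0.     0.     1.   ]]
```

View pics/w2.png

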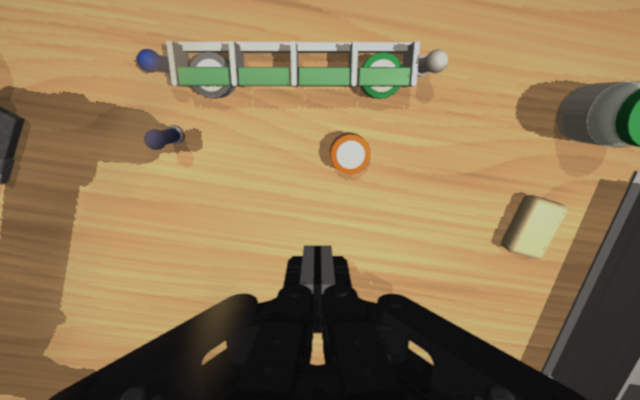

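The wrist view is square to the rack. The sections read A (203,77), B (263,77), C (323,77) and D (384,77). The tin is at (350,154), the true blue post at (148,60) and the look-alike at (157,139).

```bash
cat >> h.py <<'E'
def analyse(f):
    h=cv2.cvtColor(f['frame'],cv2.COLOR_BGR2HSV); H,S,V=[h[...,i].astype(int) for i in range(3)]
    g=((H>40)&(H<85)&(S>60)).astype(np.uint8)
    k,l,st,ce=cv2.connectedComponentsWithStats(g)
    allp=[]
    for i in range(1,k):
        if st[i,4]>200:
            p=pts(f,l==i); z=np.median(p[:,2])
            c=pts(f,l==i,.048)[:,:2]; (q,s,a)=cv2.minAreaRect((c*1000).astype(np.float32))
            print('green',st[i,4],ce[i].round(0),'z',z.round(4),np.round(q,1),np.round(s,1),round(a,2))
    o=((H<16)&(S>170)&(V>60)).astype(np.uint8); k,l,st,ce=cv2.connectedComponentsWithStats(o)
    for i in range(1,k):
        if st[i,4]>150: print('orange',st[i],ce[i].round(1),'circ z.026',cv2.minEnclosingCircle((pts(f,l==i,.026)[:,:2]*1000).astype(np.float32)),'z',np.median(pts(f,l==i)[:,2]))
    m=np.ones(H.shape,bool); p=pts(f,m); k=(p[:,2]>.023)&(p[:,2]<.034)&(np.hypot(p[:,0]-.509,p[:,1]+.089)<.05); q=p[k]
    if k.sum()>50: print('depth tin',k.sum(),np.median(q,0),cv2.minEnclosingCircle((q[:,:2]*1000).astype(np.float32)))
E
python3 - <<'E'
from h import *
analyse(dict(np.load('w2.npz')))
E
```

```text
green 1511 [383.  75.] z 0.0479 [ 606.1 -107.6] [47.2 58.3] 9.21
green 966 [203.  76.] z 0.0483 [572.9  92.8] [20.  58.5] 9.21
green 918 [263.  76.] z 0.0485 [583.2  26.1] [18.9 58.1] 9.22
green 969 [324.  76.] z 0.0485 [594.  -40.8] [18.9 57.8] 9.21
green 1017 [629. 120.] z 0.0975 [ 602.1 -400.7] [66. 27.] 26.15
orange [330 134  39  40 441] [346.  153.6] circ z.026 ((509.1289978027344, -89.4207992553711), 25.666614532470703) z 0.028532062219741944
depth tin 1281 [ 0.50996365 -0.08971938  0.02882337] ((508.8274841308594, -90.17633819580078), 25.89266014099121)
```

Call:
{"name": "drive_tool", "arguments": {"commands": [{"tx":0.4,"ty":0.71,"tz":-0.5,"rx":0.0,"ry":0.0,"rz":0.0,"grip":1.0},{"tx":0.4,"ty":0.71,"tz":-1.0,"rx":0.0,"ry":0.0,"rz":0.0,"grip":1.0},{"tx":0.4,"ty":0.71,"tz":-1.0,"rx":0.0,"ry":0.0,"rz":0.0,"grip":1.0},{"tx":0.4,"ty":0.71,"tz":-1.0,"rx":0.0,"ry":0.0,"rz":0.0,"grip":1.0},{"tx":0.4,"ty":0.71,"tz":-1.0,"rx":0.0,"ry":0.0,"rz":0.0,"grip":1.0},{"tx":0.4,"ty":0.71,"tz":-1.0,"rx":0.0,"ry":0.0,"rz":0.0,"grip":1.0},{"tx":0.4,"ty":0.71,"tz":-1.0,"rx":0.0,"ry":0.0,"rz":0.0,"grip":1.0},{"tx":0.4,"ty":0.71,"tz":-1.0,"rx":0.0,"ry":0.0,"rz":0.0,"grip":1.0},{"tx":0.4,"ty":0.71,"tz":-1.0,"rx":0.0,"ry":0.0,"rz":0.0,"grip":1.0},{"tx":0.4,"ty":0.71,"tz":-1.0,"rx":0.0,"ry":0.0,"rz":0.0,"grip":1.0}]}}

```text
clock: 5.7
tcp_pos: [0.5727, 0.0941, 0.0998]
orientation: [-3.131, -0.252, 0.001]
contact_force: [0.3, -0.4, 0.1]
grip_width: -0.0002
```

Call:
{"name": "drive_tool", "arguments": {"commands": [{"tx":0.0,"ty":0.0,"tz":-0.5,"rx":0.0,"ry":0.0,"rz":0.0,"grip":1.0},{"tx":0.0,"ty":0.0,"tz":-0.5,"rx":0.0,"ry":0.0,"rz":0.0,"grip":1.0},{"tx":0.0,"ty":0.0,"tz":-0.5,"rx":0.0,"ry":0.0,"rz":0.0,"grip":1.0},{"tx":0.0,"ty":0.0,"tz":-0.4,"rx":0.0,"ry":0.0,"rz":0.0,"grip":1.0},{"tx":0.0,"ty":0.0,"tz":0.0,"rx":0.0,"ry":0.0,"rz":0.0,"grip":1.0},{"tx":0.0,"ty":0.0,"tz":0.0,"rx":0.0,"ry":0.0,"rz":0.0,"grip":1.0}]}}

```text
clock: 6.45
tcp_pos: [0.5729, 0.0929, 0.0637]
orientation: [-3.131, -0.252, -0.001]
contact_force: [-1.2, -0.0, 0.9]
grip_width: 0.0002
```

Call:
{"name": "drive_tool", "arguments": {"commands": [{"tx":0.0,"ty":0.0,"tz":-0.3,"rx":0.0,"ry":0.0,"rz":0.0,"grip":1.0},{"tx":0.0,"ty":0.0,"tz":-0.25,"rx":0.0,"ry":0.0,"rz":0.0,"grip":1.0},{"tx":0.0,"ty":0.0,"tz":-0.1,"rx":0.0,"ry":0.0,"rz":0.0,"grip":1.0},{"tx":0.0,"ty":0.0,"tz":-0.05,"rx":0.0,"ry":0.0,"rz":0.0,"grip":1.0},{"tx":0.0,"ty":0.0,"tz":0.0,"rx":0.0,"ry":0.0,"rz":0.0,"grip":1.0}]}}

```text
clock: 7.08
tcp_pos: [0.5727, 0.093, 0.0493]
orientation: [3.131, 0.253, -0.0]
contact_force: [-0.2, 0.3, 0.7]
grip_width: 0.0002
```

Call:
{"name": "drive_tool", "arguments": {"commands": [{"tx":0.0,"ty":0.0,"tz":-0.05,"rx":0.0,"ry":0.0,"rz":0.0,"grip":1.0},{"tx":0.0,"ty":0.0,"tz":0.0,"rx":0.0,"ry":0.0,"rz":0.0,"grip":1.0}]}}

```text
clock: 7.32
tcp_pos: [0.5727, 0.0929, 0.0483]
orientation: [3.131, 0.252, 0.0]
contact_force: [-0.1, -1.0, 0.8]
grip_width: 0.0002
```

Call:
{"name": "drive_tool", "arguments": {"commands": [{"tx":0.0,"ty":0.0,"tz":-0.04,"rx":0.0,"ry":0.0,"rz":0.0,"grip":1.0},{"tx":0.0,"ty":0.0,"tz":0.0,"rx":0.0,"ry":0.0,"rz":0.0,"grip":1.0}]}}

```text
clock: 7.58
tcp_pos: [0.5727, 0.093, 0.0482]
orientation: [3.131, 0.252, 0.0]
contact_force: [-2.5, -0.2, 5.7]
grip_width: 0.0004
```

Contact on A reads 5.7 N. I'll slide along A, hop the divider notch, then land on B and slide to its middle.

Call:
{"name": "drive_tool", "arguments": {"commands": [{"tx":0.04,"ty":-0.247,"tz":0.0,"rx":0.0,"ry":0.0,"rz":0.0,"grip":1.0},{"tx":0.04,"ty":-0.247,"tz":0.0,"rx":0.0,"ry":0.0,"rz":0.0,"grip":1.0},{"tx":0.04,"ty":-0.247,"tz":0.0,"rx":0.0,"ry":0.0,"rz":0.0,"grip":1.0},{"tx":0.032,"ty":-0.197,"tz":0.0,"rx":0.0,"ry":0.0,"rz":0.0,"grip":1.0},{"tx":0.0,"ty":0.0,"tz":0.15,"rx":0.0,"ry":0.0,"rz":0.0,"grip":1.0},{"tx":0.08,"ty":-0.494,"tz":0.0,"rx":0.0,"ry":0.0,"rz":0.0,"grip":1.0},{"tx":0.08,"ty":-0.494,"tz":0.0,"rx":0.0,"ry":0.0,"rz":0.0,"grip":1.0},{"tx":0.08,"ty":-0.494,"tz":0.0,"rx":0.0,"ry":0.0,"rz":0.0,"grip":1.0},{"tx":0.0,"ty":0.0,"tz":-0.1,"rx":0.0,"ry":0.0,"rz":0.0,"grip":1.0},{"tx":0.0,"ty":0.0,"tz":-0.05,"rx":0.0,"ry":0.0,"rz":0.0,"grip":1.0}]}}

```text
clock: 8.82
tcp_pos: [0.5807, 0.0432, 0.0481]
orientation: [3.13, 0.251, -0.0]
contact_force: [-3.0, -5.5, 15.3]
grip_width: -0.0003
```

Call:
{"name": "drive_tool", "arguments": {"commands": [{"tx":0.04,"ty":-0.247,"tz":0.0,"rx":0.0,"ry":0.0,"rz":0.0,"grip":1.0},{"tx":0.04,"ty":-0.247,"tz":0.0,"rx":0.0,"ry":0.0,"rz":0.0,"grip":1.0},{"tx":0.04,"ty":-0.247,"tz":0.0,"rx":0.0,"ry":0.0,"rz":0.0,"grip":1.0},{"tx":0.032,"ty":-0.197,"tz":0.0,"rx":0.0,"ry":0.0,"rz":0.0,"grip":1.0},{"tx":0.0,"ty":0.0,"tz":0.0,"rx":0.0,"ry":0.0,"rz":0.0,"grip":1.0}]}}

```text
clock: 9.45
tcp_pos: [0.5843, 0.0268, 0.0481]
orientation: [-3.13, -0.253, -0.003]
contact_force: [-0.1, 1.8, 6.4]
grip_width: 0.0002
```

Call:
{"name": "drive_tool", "arguments": {"commands": [{"tx":0.035,"ty":-0.247,"tz":0.0,"rx":0.0,"ry":0.0,"rz":0.0,"grip":1.0},{"tx":0.035,"ty":-0.247,"tz":0.0,"rx":0.0,"ry":0.0,"rz":0.0,"grip":1.0},{"tx":0.035,"ty":-0.247,"tz":0.0,"rx":0.0,"ry":0.0,"rz":0.0,"grip":1.0},{"tx":0.03,"ty":-0.197,"tz":0.0,"rx":0.0,"ry":0.0,"rz":0.0,"grip":1.0},{"tx":0.0,"ty":0.0,"tz":0.15,"rx":0.0,"ry":0.0,"rz":0.0,"grip":1.0},{"tx":0.075,"ty":-0.494,"tz":0.0,"rx":0.0,"ry":0.0,"rz":0.0,"grip":1.0},{"tx":0.075,"ty":-0.494,"tz":0.0,"rx":0.0,"ry":0.0,"rz":0.0,"grip":1.0},{"tx":0.075,"ty":-0.494,"tz":0.0,"rx":0.0,"ry":0.0,"rz":0.0,"grip":1.0},{"tx":0.0,"ty":0.0,"tz":-0.1,"rx":0.0,"ry":0.0,"rz":0.0,"grip":1.0},{"tx":0.0,"ty":0.0,"tz":-0.05,"rx":0.0,"ry":0.0,"rz":0.0,"grip":1.0}]}}

```text
clock: 10.7
tcp_pos: [0.5909, -0.024, 0.0481]
orientation: [3.13, 0.251, -0.0]
contact_force: [-3.7, -3.4, 13.1]
grip_width: -0.0002
```

Call:
{"name": "drive_tool", "arguments": {"commands": [{"tx":0.035,"ty":-0.247,"tz":0.0,"rx":0.0,"ry":0.0,"rz":0.0,"grip":1.0},{"tx":0.035,"ty":-0.247,"tz":0.0,"rx":0.0,"ry":0.0,"rz":0.0,"grip":1.0},{"tx":0.035,"ty":-0.247,"tz":0.0,"rx":0.0,"ry":0.0,"rz":0.0,"grip":1.0},{"tx":0.03,"ty":-0.197,"tz":0.0,"rx":0.0,"ry":0.0,"rz":0.0,"grip":1.0},{"tx":0.0,"ty":0.0,"tz":0.0,"rx":0.0,"ry":0.0,"rz":0.0,"grip":1.0}]}}

```text
clock: 11.32
tcp_pos: [0.5943, -0.0402, 0.0481]
orientation: [-3.13, -0.254, -0.003]
contact_force: [0.7, 2.9, 5.7]
grip_width: -0.0001
```

All three touches are done: A 5.7 N, B 6.4 N and C 5.7 N at the section middles. Next I lift, open the fingers partway so they form a V, and go behind the tin turned 40° for the first diagonal push.

Call:
{"name": "drive_tool", "arguments": {"commands": [{"tx":0.0,"ty":0.0,"tz":1.0,"rx":0.0,"ry":0.0,"rz":0.0,"grip":1.0},{"tx":0.0,"ty":0.0,"tz":1.0,"rx":0.0,"ry":0.0,"rz":0.0,"grip":1.0},{"tx":0.0,"ty":0.0,"tz":1.0,"rx":0.0,"ry":0.0,"rz":0.0,"grip":1.0},{"tx":0.0,"ty":0.0,"tz":1.0,"rx":0.0,"ry":0.0,"rz":0.0,"grip":0.2},{"tx":-1.0,"ty":-0.76,"tz":0.0,"rx":0.0,"ry":0.0,"rz":0.83,"grip":0.2},{"tx":-1.0,"ty":-0.76,"tz":0.0,"rx":0.0,"ry":0.0,"rz":0.83,"grip":0.2},{"tx":-1.0,"ty":-0.76,"tz":0.0,"rx":0.0,"ry":0.0,"rz":0.83,"grip":0.2},{"tx":-1.0,"ty":-0.76,"tz":0.0,"rx":0.0,"ry":0.0,"rz":0.83,"grip":0.2},{"tx":-1.0,"ty":-0.76,"tz":0.0,"rx":0.0,"ry":0.0,"rz":0.83,"grip":0.2},{"tx":-1.0,"ty":-0.76,"tz":0.0,"rx":0.0,"ry":0.0,"rz":0.83,"grip":0.2}]}}

```text
clock: 12.58
tcp_pos: [0.473, -0.1333, 0.1287]
orientation: [2.854, 1.309, 0.001]
contact_force: [-0.6, -0.3, 1.1]
grip_width: 0.0344
```

Call:
{"name": "drive_tool", "arguments": {"commands": [{"tx":0.0,"ty":0.0,"tz":0.0,"rx":0.0,"ry":0.0,"rz":0.0,"grip":0.2},{"tx":0.0,"ty":0.0,"tz":0.0,"rx":0.0,"ry":0.0,"rz":0.0,"grip":0.2}]}}

```text
clock: 12.82
tcp_pos: [0.4745, -0.1323, 0.1284]
orientation: [2.858, 1.302, 0.003]
contact_force: [1.0, 0.6, -0.2]
grip_width: 0.0338
```

```bash
python3 - <<'E'
from h import *
f=wgrab('w3'); analyse(f)
E
```

```text
12.825 [ 0.4745 -0.1323  0.1284] [2.858 1.302 0.003] F [ 1.03  0.56 -0.18] 0.033816329904050826
green 690 [387.   9.] z 0.0482 [590.9 -63.2] [13.7 29.3] 49.01
green 4842 [439.  57.] z 0.0478 [ 603.3 -108.6] [48.  58.6] 40.28
orange [ 280   95   68   70 1478] [310.9 126.4] circ z.026 ((509.271484375, -89.55165100097656), 25.714752197265625) z 0.028591810197582307
depth tin 3753 [ 0.51001214 -0.08905941  0.02880462] ((509.325439453125, -89.89392852783203), 25.871219635009766)
```

View pics/w3.png

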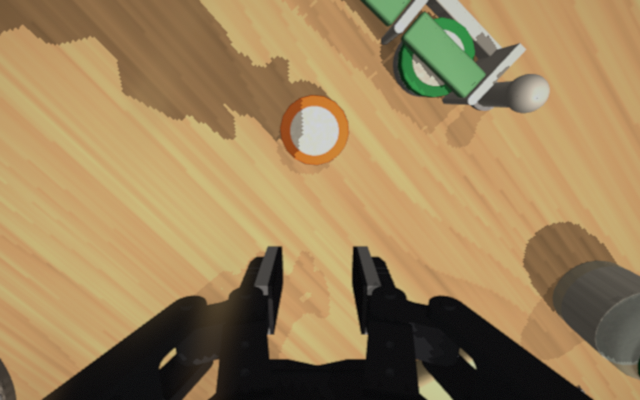

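The tin at (314,130) is centred ahead of the two fingertips at (275,250) and (360,250). I'll check where the tips actually are.

```bash
python3 - <<'E'
from h import *
f=dict(np.load('w3.npz')); f0=dict(f)
m=np.zeros((400,640),bool); m[235:345,225:400]=1
f['T']=f['T_tool_cam']; p=pts(f,m); k=(p[:,2]>-.08)&(p[:,2]<.03); p=p[k]
print(p.shape, 'max z',np.percentile(p[:,2],[90,99,100]))
t=p[p[:,2]>np.percentile(p[:,2],99)-.015]
print('tip region min/max tool',t.min(0).round(4),t.max(0).round(4))
for s in (1,-1):
    q=t[t[:,1]*s>0]; print(s,q.min(0).round(4),q.max(0).round(4))
E
```

```text
(7852, 3) max z [-0.01590291 -0.00531524 -0.00092025]
tip region min/max tool [-0.0108 -0.0301 -0.0203] [ 0.0124  0.0311 -0.0009]
1 [-0.0108  0.0174 -0.0203] [ 0.0123  0.0311 -0.0013]
-1 [-0.0104 -0.0301 -0.0203] [ 0.0124 -0.0164 -0.0009]
```

Call:
{"name": "drive_tool", "arguments": {"commands": [{"tx":0.0,"ty":0.0,"tz":-0.9,"rx":0.0,"ry":0.0,"rz":0.0,"grip":0.2},{"tx":0.0,"ty":0.0,"tz":-1.0,"rx":0.0,"ry":0.0,"rz":0.0,"grip":0.2},{"tx":0.0,"ty":0.0,"tz":-1.0,"rx":0.0,"ry":0.0,"rz":0.0,"grip":0.2},{"tx":0.0,"ty":0.0,"tz":-1.0,"rx":0.0,"ry":0.0,"rz":0.0,"grip":0.2},{"tx":0.0,"ty":0.0,"tz":-0.9,"rx":0.0,"ry":0.0,"rz":0.0,"grip":0.2},{"tx":0.0,"ty":0.0,"tz":-0.6,"rx":0.0,"ry":0.0,"rz":0.0,"grip":0.2},{"tx":0.0,"ty":0.0,"tz":-0.4,"rx":0.0,"ry":0.0,"rz":0.0,"grip":0.2},{"tx":0.0,"ty":0.0,"tz":-0.2,"rx":0.0,"ry":0.0,"rz":0.0,"grip":0.2},{"tx":0.0,"ty":0.0,"tz":0.0,"rx":0.0,"ry":0.0,"rz":0.0,"grip":0.2}]}}

```text
clock: 14.0
tcp_pos: [0.4736, -0.1326, 0.0076]
orientation: [2.858, 1.304, 0.0]
contact_force: [-0.3, -0.7, 0.1]
grip_width: 0.0345
```

Call:
{"name": "drive_tool", "arguments": {"commands": [{"tx":0.16,"ty":0.19,"tz":0.0,"rx":0.0,"ry":0.0,"rz":0.0,"grip":0.2},{"tx":0.16,"ty":0.19,"tz":0.0,"rx":0.0,"ry":0.0,"rz":0.0,"grip":0.2},{"tx":0.16,"ty":0.19,"tz":0.0,"rx":0.0,"ry":0.0,"rz":0.0,"grip":0.2},{"tx":0.16,"ty":0.19,"tz":0.0,"rx":0.0,"ry":0.0,"rz":0.0,"grip":0.2},{"tx":0.09,"ty":0.11,"tz":0.0,"rx":0.0,"ry":0.0,"rz":0.0,"grip":0.2},{"tx":0.09,"ty":0.11,"tz":0.0,"rx":0.0,"ry":0.0,"rz":0.0,"grip":0.2},{"tx":0.09,"ty":0.11,"tz":0.0,"rx":0.0,"ry":0.0,"rz":0.0,"grip":0.2},{"tx":0.09,"ty":0.11,"tz":0.0,"rx":0.0,"ry":0.0,"rz":0.0,"grip":0.2}]}}

```text
clock: 15.0
tcp_pos: [0.4934, -0.1086, 0.0075]
orientation: [2.858, 1.304, -0.0]
contact_force: [0.2, 0.3, 0.3]
grip_width: 0.0342
```

```bash
python3 - <<'E'
from h import *
f=wgrab('w4'); analyse(f)
E
```

```text
15.0 [ 0.4934 -0.1086  0.0075] [ 2.858  1.304 -0.   ] F [0.22 0.25 0.34] 0.03417339138416817
green 3055 [470.  18.] z 0.0482 [590.  -62.8] [12.8 29.4] 49.06
green 18625 [560. 108.] z 0.0479 [ 600.3 -104.6] [42.6 63.2] 30.33
orange [ 255  153  124  121 4800] [311.8 214. ] circ z.026 ((513.7796630859375, -85.21178436279297), 26.86528778076172) z 0.02850627339874897
depth tin 12673 [ 0.51505226 -0.08497949  0.0287903 ] ((508.40380859375, -93.7524185180664), 36.11771011352539)
```

View pics/w4.png

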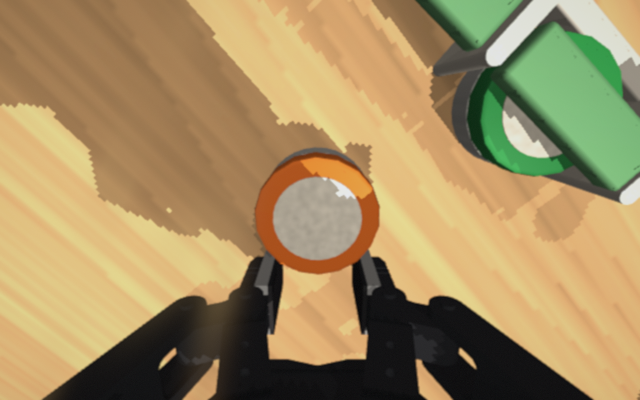

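The tin is nested in the V at (312,214) and upright, with forces under 1 N. I continue the diagonal push.

Call:
{"name": "drive_tool", "arguments": {"commands": [{"tx":0.11,"ty":0.13,"tz":0.0,"rx":0.0,"ry":0.0,"rz":0.0,"grip":0.2},{"tx":0.11,"ty":0.13,"tz":0.0,"rx":0.0,"ry":0.0,"rz":0.0,"grip":0.2},{"tx":0.11,"ty":0.13,"tz":0.0,"rx":0.0,"ry":0.0,"rz":0.0,"grip":0.2},{"tx":0.11,"ty":0.13,"tz":0.0,"rx":0.0,"ry":0.0,"rz":0.0,"grip":0.2},{"tx":0.11,"ty":0.13,"tz":0.0,"rx":0.0,"ry":0.0,"rz":0.0,"grip":0.2},{"tx":0.11,"ty":0.13,"tz":0.0,"rx":0.0,"ry":0.0,"rz":0.0,"grip":0.2},{"tx":0.11,"ty":0.13,"tz":0.0,"rx":0.0,"ry":0.0,"rz":0.0,"grip":0.2}]}}

```text
clock: 15.92
tcp_pos: [0.509, -0.0902, 0.0075]
orientation: [-2.858, -1.304, -0.0]
contact_force: [-0.6, -0.5, 0.1]
grip_width: 0.0343
```

Call:
{"name": "drive_tool", "arguments": {"commands": [{"tx":0.11,"ty":0.13,"tz":0.0,"rx":0.0,"ry":0.0,"rz":0.0,"grip":0.2},{"tx":0.11,"ty":0.13,"tz":0.0,"rx":0.0,"ry":0.0,"rz":0.0,"grip":0.2},{"tx":0.11,"ty":0.13,"tz":0.0,"rx":0.0,"ry":0.0,"rz":0.0,"grip":0.2},{"tx":0.11,"ty":0.13,"tz":0.0,"rx":0.0,"ry":0.0,"rz":0.0,"grip":0.2},{"tx":0.11,"ty":0.13,"tz":0.0,"rx":0.0,"ry":0.0,"rz":0.0,"grip":0.2},{"tx":0.11,"ty":0.13,"tz":0.0,"rx":0.0,"ry":0.0,"rz":0.0,"grip":0.2},{"tx":0.05,"ty":0.06,"tz":0.0,"rx":0.0,"ry":0.0,"rz":0.0,"grip":0.2},{"tx":0.0,"ty":0.0,"tz":0.0,"rx":0.0,"ry":0.0,"rz":0.0,"grip":0.2}]}}

```text
clock: 16.92
tcp_pos: [0.5232, -0.0733, 0.0075]
orientation: [-2.858, -1.305, -0.001]
contact_force: [0.1, -1.1, -0.3]
grip_width: 0.0343
```

```bash
python3 - <<'E'
from h import *
f=wgrab('w5'); analyse(f)
E
```

```text
16.925 [ 0.5232 -0.0733  0.0075] [-2.858e+00 -1.305e+00 -1.000e-03] F [ 0.09 -1.13 -0.31] 0.03428928338892165
green 3534 [296.  20.] z 0.0484 [581.    4.7] [15. 30.] 49.09
green 12020 [415. 116.] z 0.0485 [594.1 -40.4] [20.  57.5] 9.07
green 12651 [541. 235.] z 0.0481 [ 602.2 -103.9] [42.5 66.5] 1.57
orange [ 255  152  124  121 4692] [311.6 214.5] circ z.026 ((543.8748779296875, -49.74843978881836), 26.83606719970703) z 0.028500544648926512
depth tin 4914 [ 0.53478332 -0.06038667  0.02884259] ((528.2203369140625, -68.44853973388672), 30.923748016357422)
```

View pics/w5.png

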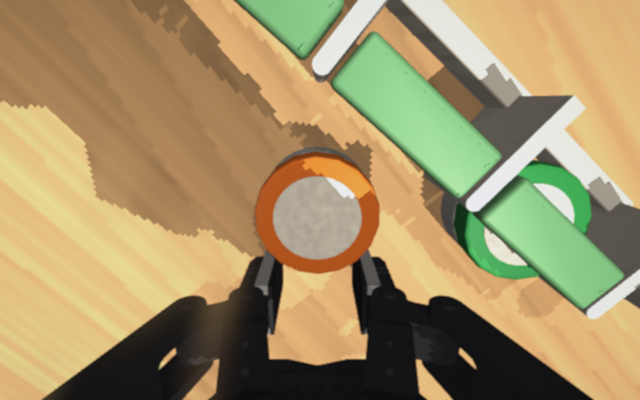

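The tin is about 1.2 mm off gap C's centre line, with its centre about 40 mm in front of the noses. I back off, square the hand to the rack and line up on the centre line.

Call:
{"name": "drive_tool", "arguments": {"commands": [{"tx":-0.16,"ty":-0.19,"tz":0.0,"rx":0.0,"ry":0.0,"rz":0.0,"grip":0.2},{"tx":-0.33,"ty":-0.38,"tz":0.0,"rx":0.0,"ry":0.0,"rz":0.0,"grip":0.2},{"tx":-0.4,"ty":-0.46,"tz":0.0,"rx":0.0,"ry":0.0,"rz":0.0,"grip":0.2},{"tx":-0.4,"ty":-0.46,"tz":0.0,"rx":0.0,"ry":0.0,"rz":0.0,"grip":0.2},{"tx":-0.1,"ty":0.37,"tz":0.0,"rx":0.0,"ry":0.0,"rz":-0.83,"grip":0.2},{"tx":-0.1,"ty":0.37,"tz":0.0,"rx":0.0,"ry":0.0,"rz":-0.83,"grip":0.2},{"tx":-0.1,"ty":0.37,"tz":0.0,"rx":0.0,"ry":0.0,"rz":-0.83,"grip":0.2},{"tx":-0.1,"ty":0.37,"tz":0.0,"rx":0.0,"ry":0.0,"rz":-0.83,"grip":0.2},{"tx":-0.1,"ty":0.37,"tz":0.0,"rx":0.0,"ry":0.0,"rz":-0.83,"grip":0.2},{"tx":-0.1,"ty":0.37,"tz":0.0,"rx":0.0,"ry":0.0,"rz":-0.83,"grip":0.2}]}}

```text
clock: 18.23
tcp_pos: [0.4847, -0.0594, 0.0076]
orientation: [3.132, 0.245, -0.0]
contact_force: [-0.6, 0.6, -0.3]
grip_width: 0.0339
```

Call:
{"name": "drive_tool", "arguments": {"commands": [{"tx":0.0,"ty":0.0,"tz":0.0,"rx":0.0,"ry":0.0,"rz":0.0,"grip":0.2},{"tx":0.0,"ty":0.0,"tz":0.0,"rx":0.0,"ry":0.0,"rz":0.0,"grip":0.2}]}}

```text
clock: 18.48
tcp_pos: [0.4851, -0.0596, 0.0075]
orientation: [3.131, 0.255, -0.0]
contact_force: [0.6, -0.1, 0.3]
grip_width: 0.034
```

```bash
python3 - <<'E'
from h import *
f=wgrab('w6'); analyse(f)
E
```

```text
18.475 [ 0.4851 -0.0596  0.0075] [ 3.131  0.255 -0.   ] F [ 0.57 -0.06  0.32] 0.033954983760258094
green 3468 [91.  9.] z 0.0477 [575.3  20.1] [ 4.7 52.5] 9.35
green 3942 [315.   9.] z 0.0479 [585.4 -42. ] [ 5.  57.3] 9.35
green 8269 [521.  29.] z 0.0394 [ 588.8 -105.9] [19.1 57.8] 9.35
orange [ 252   78  131  134 5459] [308.2 143.2] circ z.026 ((543.8848876953125, -49.8651008605957), 25.90262794494629) z 0.028489444284651028
depth tin 5496 [ 0.53414046 -0.06180386  0.02873707] ((516.5720825195312, -75.13485717773438), 39.45113754272461)
```

View pics/w6.png

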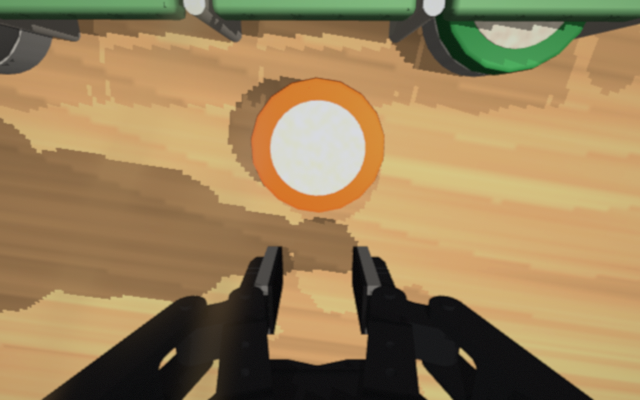

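Call:
{"name": "drive_tool", "arguments": {"commands": [{"tx":0.3,"ty":0.06,"tz":0.0,"rx":0.0,"ry":0.0,"rz":0.0,"grip":0.2},{"tx":0.3,"ty":0.06,"tz":0.0,"rx":0.0,"ry":0.0,"rz":0.0,"grip":0.2},{"tx":0.3,"ty":0.06,"tz":0.0,"rx":0.0,"ry":0.0,"rz":0.0,"grip":0.2},{"tx":0.3,"ty":0.06,"tz":0.0,"rx":0.0,"ry":0.0,"rz":0.0,"grip":0.2},{"tx":0.15,"ty":0.024,"tz":0.0,"rx":0.0,"ry":0.0,"rz":0.0,"grip":0.2},{"tx":0.15,"ty":0.024,"tz":0.0,"rx":0.0,"ry":0.0,"rz":0.0,"grip":0.2},{"tx":0.15,"ty":0.024,"tz":0.0,"rx":0.0,"ry":0.0,"rz":0.0,"grip":0.2},{"tx":0.15,"ty":0.024,"tz":0.0,"rx":0.0,"ry":0.0,"rz":0.0,"grip":0.2},{"tx":0.15,"ty":0.024,"tz":0.0,"rx":0.0,"ry":0.0,"rz":0.0,"grip":0.2}]}}

```text
clock: 19.65
tcp_pos: [0.5244, -0.0517, 0.0075]
orientation: [-3.131, -0.253, 0.0]
contact_force: [-0.9, 1.4, -0.3]
grip_width: 0.0343
```

```bash
python3 - <<'E'
from h import *
f=wgrab('w7'); analyse(f)
E
```

```text
19.65 [ 0.5244 -0.0517  0.0075] [-3.131 -0.253  0.   ] F [-0.89  1.41 -0.28] 0.034300233374930475
green 17501 [524. 113.] z 0.0481 [ 607.9 -106. ] [42.5 59.5] 9.56
green 12175 [104. 121.] z 0.0484 [583.8  25.3] [19.4 59.2] 9.23
green 11781 [319. 121.] z 0.0485 [594.4 -40.5] [19.7 57.4] 9.24
orange [ 255  155  125  119 5458] [315.9 209.6] circ z.026 ((555.0028686523438, -46.16573715209961), 26.791213989257812) z 0.028491216477193992
depth tin 2142 [ 0.53934312 -0.06279941  0.02870478] ((536.5639038085938, -63.96295928955078), 21.18388557434082)
```

View pics/w7.png

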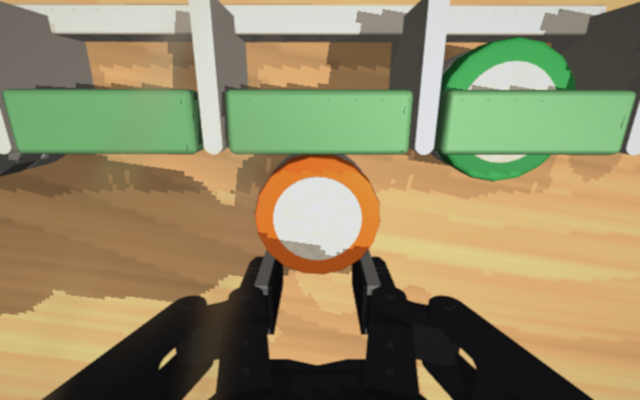

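The tin is centred at the mouth of gap C: tin at (318,215), noses at (210,150) and (425,150). I keep pushing straight in.

Call:
{"name": "drive_tool", "arguments": {"commands": [{"tx":0.15,"ty":0.024,"tz":0.0,"rx":0.0,"ry":0.0,"rz":0.0,"grip":0.2},{"tx":0.15,"ty":0.024,"tz":0.0,"rx":0.0,"ry":0.0,"rz":0.0,"grip":0.2},{"tx":0.15,"ty":0.024,"tz":0.0,"rx":0.0,"ry":0.0,"rz":0.0,"grip":0.2},{"tx":0.15,"ty":0.024,"tz":0.0,"rx":0.0,"ry":0.0,"rz":0.0,"grip":0.2},{"tx":0.15,"ty":0.024,"tz":0.0,"rx":0.0,"ry":0.0,"rz":0.0,"grip":0.2},{"tx":0.15,"ty":0.024,"tz":0.0,"rx":0.0,"ry":0.0,"rz":0.0,"grip":0.2},{"tx":0.15,"ty":0.024,"tz":0.0,"rx":0.0,"ry":0.0,"rz":0.0,"grip":0.2}]}}

```text
clock: 20.58
tcp_pos: [0.5454, -0.0484, 0.0075]
orientation: [3.131, 0.253, 0.0]
contact_force: [-0.6, -0.5, 0.5]
grip_width: 0.0341
```

Call:
{"name": "drive_tool", "arguments": {"commands": [{"tx":0.15,"ty":0.024,"tz":0.0,"rx":0.0,"ry":0.0,"rz":0.0,"grip":0.2},{"tx":0.15,"ty":0.024,"tz":0.0,"rx":0.0,"ry":0.0,"rz":0.0,"grip":0.2},{"tx":0.15,"ty":0.024,"tz":0.0,"rx":0.0,"ry":0.0,"rz":0.0,"grip":0.2},{"tx":0.15,"ty":0.024,"tz":0.0,"rx":0.0,"ry":0.0,"rz":0.0,"grip":0.2},{"tx":0.1,"ty":0.016,"tz":0.0,"rx":0.0,"ry":0.0,"rz":0.0,"grip":0.2},{"tx":0.1,"ty":0.016,"tz":0.0,"rx":0.0,"ry":0.0,"rz":0.0,"grip":0.2}]}}

```text
clock: 21.32
tcp_pos: [0.5613, -0.0458, 0.0075]
orientation: [3.131, 0.253, -0.0]
contact_force: [-1.4, 0.3, 0.3]
grip_width: 0.0343
```

```bash
python3 - <<'E'
from h import *
f=wgrab('w8'); analyse(f)
E
```

```text
21.325 [ 0.5613 -0.0458  0.0075] [ 3.131  0.253 -0.   ] F [-1.42  0.27  0.33] 0.034331479672480965
green 13599 [504. 213.] z 0.0481 [ 614.6 -105. ] [43.4 59.6] 9.24
green 878 [  8. 233.] z 0.0476 [578.2  64.3] [ 7.4 22.3] 82.58
green 9570 [124. 228.] z 0.0484 [585.3  25.6] [20.9 59.3] 9.2
green 9397 [318. 229.] z 0.0484 [595.4 -40.4] [22.1 57.4] 9.21
orange [ 258  153  119   47 2495] [314.5 175.2] circ z.026 ((599.9832763671875, -39.30438995361328), 24.01192283630371) z 0.02836296180403987
orange [276 258  84  16 837] [316.5 264.5] circ z.026 ((572.94091796875, -43.902313232421875), 17.963729858398438) z 0.02858175493506833
```

View pics/w8.png

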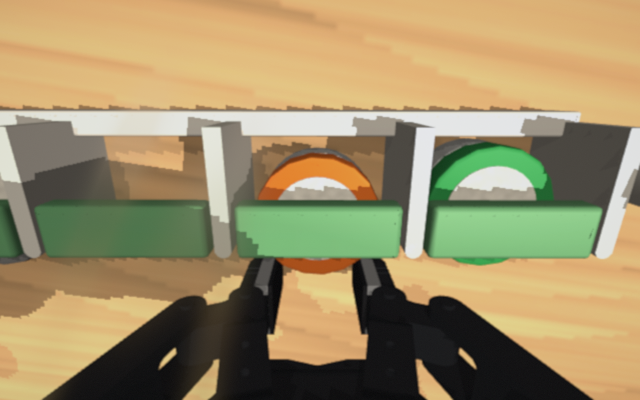

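About 6 mm is left; the green-lid tin next door shows the home depth. I go on in 1 mm steps and watch the force.

Call:
{"name": "drive_tool", "arguments": {"commands": [{"tx":0.08,"ty":0.013,"tz":0.0,"rx":0.0,"ry":0.0,"rz":0.0,"grip":0.2},{"tx":0.08,"ty":0.013,"tz":0.0,"rx":0.0,"ry":0.0,"rz":0.0,"grip":0.2},{"tx":0.05,"ty":0.008,"tz":0.0,"rx":0.0,"ry":0.0,"rz":0.0,"grip":0.2},{"tx":0.0,"ty":0.0,"tz":0.0,"rx":0.0,"ry":0.0,"rz":0.0,"grip":0.2}]}}

```text
clock: 21.88
tcp_pos: [0.5657, -0.0451, 0.0075]
orientation: [-3.131, -0.253, -0.001]
contact_force: [0.2, 0.0, -0.9]
grip_width: 0.0343
```

Call:
{"name": "drive_tool", "arguments": {"commands": [{"tx":0.05,"ty":0.008,"tz":0.0,"rx":0.0,"ry":0.0,"rz":0.0,"grip":0.2},{"tx":0.0,"ty":0.0,"tz":0.0,"rx":0.0,"ry":0.0,"rz":0.0,"grip":0.2}]}}

```text
clock: 22.12
tcp_pos: [0.5665, -0.045, 0.0075]
orientation: [3.131, 0.253, 0.0]
contact_force: [-1.1, -0.4, -0.0]
grip_width: 0.0342
```

Call:
{"name": "drive_tool", "arguments": {"commands": [{"tx":0.05,"ty":0.008,"tz":0.0,"rx":0.0,"ry":0.0,"rz":0.0,"grip":0.2},{"tx":0.0,"ty":0.0,"tz":0.0,"rx":0.0,"ry":0.0,"rz":0.0,"grip":0.2}]}}

```text
clock: 22.38
tcp_pos: [0.5675, -0.0448, 0.0075]
orientation: [3.131, 0.253, 0.0]
contact_force: [-0.5, -0.2, 0.7]
grip_width: 0.0341
```

Call:
{"name": "drive_tool", "arguments": {"commands": [{"tx":0.05,"ty":0.008,"tz":0.0,"rx":0.0,"ry":0.0,"rz":0.0,"grip":0.2},{"tx":0.0,"ty":0.0,"tz":0.0,"rx":0.0,"ry":0.0,"rz":0.0,"grip":0.2}]}}

```text
clock: 22.62
tcp_pos: [0.5678, -0.0448, 0.0074]
orientation: [3.131, 0.252, -0.002]
contact_force: [-2.0, -1.0, 1.5]
grip_width: 0.0341
```

```bash
python3 - <<'E'
from h import *
f=wgrab('w9'); analyse(f)
E
```

```text
22.625 [ 0.5678 -0.0448  0.0074] [ 3.131e+00  2.520e-01 -2.000e-03] F [-2.04 -0.99  1.52] 0.034069654986007857
green 13153 [501. 229.] z 0.0481 [ 615.9 -104.8] [43.9 59.6] 9.32
green 9272 [127. 245.] z 0.0484 [585.6  25.7] [21.6 59.4] 9.2
green 1128 [ 10. 249.] z 0.0478 [578.2  65.4] [ 8.9 23.2] 82.53
green 9154 [318. 246.] z 0.0484 [595.7 -40.4] [22.1 57.5] 9.2
orange [ 255  154  124   64 3110] [315.1 181.6] circ z.026 ((600.6258544921875, -39.02039337158203), 25.464292526245117) z 0.028399354808308894
```

View pics/w9.png

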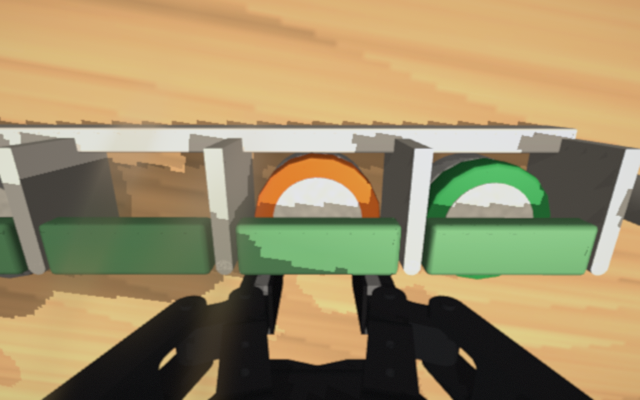

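The tool has stopped following the command, moving 0.3 mm of the 1 mm asked, so contact with the stop has begun. I add a little more.

Call:
{"name": "drive_tool", "arguments": {"commands": [{"tx":0.04,"ty":0.006,"tz":0.0,"rx":0.0,"ry":0.0,"rz":0.0,"grip":0.2},{"tx":0.0,"ty":0.0,"tz":0.0,"rx":0.0,"ry":0.0,"rz":0.0,"grip":0.2}]}}

```text
clock: 22.92
tcp_pos: [0.568, -0.0448, 0.0073]
orientation: [3.131, 0.252, -0.004]
contact_force: [-4.8, -0.7, 3.1]
grip_width: 0.0341
```

It is firm against the stop at about 5 N. I retreat straight back, then up.

Call:
{"name": "drive_tool", "arguments": {"commands": [{"tx":-0.1,"ty":-0.016,"tz":0.0,"rx":0.0,"ry":0.0,"rz":0.0,"grip":0.2},{"tx":-0.2,"ty":-0.032,"tz":0.0,"rx":0.0,"ry":0.0,"rz":0.0,"grip":0.2},{"tx":-0.5,"ty":-0.08,"tz":0.0,"rx":0.0,"ry":0.0,"rz":0.0,"grip":0.2},{"tx":-0.8,"ty":-0.13,"tz":0.0,"rx":0.0,"ry":0.0,"rz":0.0,"grip":0.2},{"tx":-0.8,"ty":-0.13,"tz":0.0,"rx":0.0,"ry":0.0,"rz":0.0,"grip":0.2},{"tx":-0.8,"ty":-0.13,"tz":0.5,"rx":0.0,"ry":0.0,"rz":0.0,"grip":0.2},{"tx":-0.4,"ty":-0.06,"tz":1.0,"rx":0.0,"ry":0.0,"rz":0.0,"grip":0.2},{"tx":0.0,"ty":0.0,"tz":1.0,"rx":0.0,"ry":0.0,"rz":0.0,"grip":0.2},{"tx":0.0,"ty":0.0,"tz":1.0,"rx":0.0,"ry":0.0,"rz":0.0,"grip":0.2},{"tx":0.0,"ty":0.0,"tz":1.0,"rx":0.0,"ry":0.0,"rz":0.0,"grip":0.2}]}}

```text
clock: 24.18
tcp_pos: [0.4965, -0.0563, 0.0988]
orientation: [3.131, 0.252, 0.001]
contact_force: [0.2, -0.0, -1.1]
grip_width: 0.0341
```

Call:
{"name": "drive_tool", "arguments": {"commands": [{"tx":0.0,"ty":0.0,"tz":1.0,"rx":0.0,"ry":0.0,"rz":0.0,"grip":0.2},{"tx":0.0,"ty":0.0,"tz":1.0,"rx":0.0,"ry":0.0,"rz":0.0,"grip":0.2},{"tx":0.0,"ty":0.0,"tz":1.0,"rx":0.0,"ry":0.0,"rz":0.0,"grip":0.2},{"tx":0.0,"ty":0.0,"tz":1.0,"rx":0.0,"ry":0.0,"rz":0.0,"grip":0.2},{"tx":0.0,"ty":0.0,"tz":0.0,"rx":0.0,"ry":0.0,"rz":0.0,"grip":0.2},{"tx":0.0,"ty":0.0,"tz":0.0,"rx":0.0,"ry":0.0,"rz":0.0,"grip":0.2}]}}

```text
clock: 24.92
tcp_pos: [0.4964, -0.0562, 0.1771]
orientation: [3.131, 0.252, -0.001]
contact_force: [-0.5, -0.1, 0.3]
grip_width: 0.034
```

```bash
python3 - <<'E'
from h import *
f=wgrab('w10'); analyse(f)
h=cv2.cvtColor(f['frame'],cv2.COLOR_BGR2HSV); 
# lid height points in rack frame near C and D
th=np.radians(9.2); R=np.array([[np.cos(th),-np.sin(th)],[np.sin(th),np.cos(th)]]); C=np.array([.594,-.0406])
p=pts(f,np.ones((400,640),bool)); q=(p[:,:2]-C)@R+[-.015,-.034]
for n,y in (('A',.102),('C',-.034),('D',-.102)):
    k=(p[:,2]>.023)&(p[:,2]<.032)&(abs(q[:,1]-y)<.029)&(q[:,0]<-.02)&(q[:,0]>-.06); t=q[k]
    k2=(p[:,2]>.026)&(p[:,2]<.032)&(abs(q[:,1]-y)<.029)&(q[:,0]>-.006)&(q[:,0]<.03); u=q[k2]
    print(n,'front x',np.sort(t[:,0])[:8].round(4),'back',np.sort(u[:,0])[-8:].round(4), 'y',u[:,1].min().round(4),u[:,1].max().round(4))
E
```

```text
24.925 [ 0.4964 -0.0562  0.1771] [ 3.131e+00  2.520e-01 -1.000e-03] F [-0.49 -0.15  0.35] 0.03403986568758722
green 3057 [402.  70.] z 0.0479 [ 605.4 -107.3] [46.9 58.7] 9.24
green 1968 [146.  70.] z 0.0484 [572.7  92.8] [19.1 59. ] 9.23
green 1948 [232.  70.] z 0.0484 [583.6  26.1] [19.1 58.4] 9.23
green 1928 [318.  70.] z 0.0485 [594.4 -40.7] [19.1 58.4] 9.23
orange [289  35  57  22 519] [316.7  44.7] circ z.026 ((607.086181640625, -38.12224578857422), 23.580463409423828) z 0.028427906920588664
orange [293  85  49  14 376] [316.8  91.5] circ z.026 ((583.8402099609375, -41.8868522644043), 20.746599197387695) z 0.028427800013237914
A front x [-0.0381 -0.0381 -0.0381 -0.0381 -0.0381 -0.0381 -0.0381 -0.0381] back [0.0122 0.0122 0.0123 0.0123 0.0123 0.0123 0.0132 0.0132] y 0.0782 0.1218
C front x [-0.0364 -0.0364 -0.0364 -0.0364 -0.0364 -0.0364 -0.0364 -0.0364] back [0.0138 0.0138 0.0139 0.0139 0.014  0.014  0.0146 0.0147] y -0.058 -0.0101
D front x [-0.0389 -0.0388 -0.0388 -0.0388 -0.038  -0.038  -0.038  -0.038 ] back [0.0117 0.0117 0.0119 0.0122 0.0124 0.0125 0.0125 0.0127] y -0.1263 -0.0804
```

View pics/w10.png

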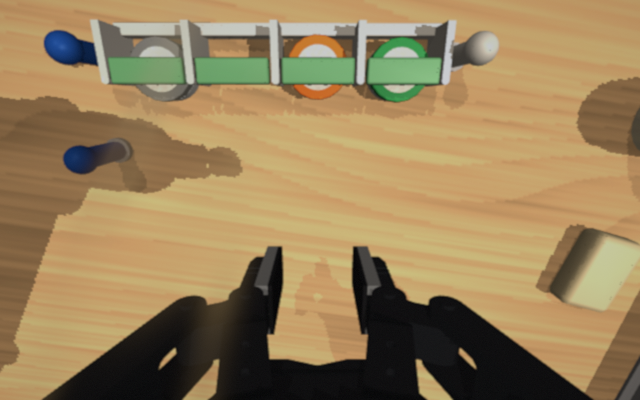

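The wrist view shows the orange tin at (317,68) in gap C. Its front edge is at rack x = -36.4 mm (nominal -37) and its back edge at 14–15 mm (stop at 15). The grey and green tins and both posts are where they were, and the tool is clear.

```bash
python3 - <<'E'
from bench import workorder
print(workorder.hand_in())
E
```

```text
the job is handed in; nothing more can be done
None
```

The orange-lidded tin is fully home in gap C, the third gap from the blue post. I handed the job in at about 25 s of the 64 s limit, and no verdict was reported.

- **Blue post:** I took the farther of the two, beside the rack's left (+y) end, so the gaps count A, B, C.
- **Rail:** I touched rail A, then B, then C with the shut fingertips, about 6 N at each middle and up to 15 N when landing on B and C. The fingertip slid along each section but was lifted 3 mm over the divider notches, so it was not one unbroken run.
- **Push:** I used two half-open fingers as a V, first diagonally onto gap C's centre line and then straight in. Contact force stayed under about 2 N until the stop, where it read about 5 N. The tin was not pinched, and in every picture it stood upright.
- **Last check:** the tin's front edge is at rack x = -36.4 mm (nominal -37), and its back edge is at the stop within about 1 mm. The grey and green tins look unmoved and the tool is clear, 177 mm up. The bottle, jar, mug and brush were out of the last picture; the arm went nowhere near them after the start.
- **Disagreements:** the top and side cameras differed by about 5 mm on the tin's starting position, so I used the wrist camera. The three first move calls were refused for format without moving the arm.

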